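# Park the medicine-corner things on their matching mats

### The arm

A 7-joint arm with a two-finger parallel gripper is mounted at the origin on the work surface. World frame = base frame: x ahead of the robot, y to its left, z up, the work surface at z = 0. Lengths are in m, angles in rad, forces in N, time in s.
With the tool pointing down it reaches from about 0.4 to 0.85 m from the base axis. Payload 4.5 kg.
Tool frame: the origin (TCP) lies on the centre line of the jaws, within the pads' length; the fingertips stand 17 mm ahead of it and the grasp point (between the pads) lies 2 mm behind it (r.tip_reach is the distance from the TCP to the fingertips, in m); z points along the fingers, y is the line along which they close (so a half turn about z gives the same grasp; the last joint's range is limited). The gripper opens to 88 mm and grips with 3 to 60 N. Pads are 18 mm wide; open, the fingers measure 123 mm over their backs; the gripper's body (75 mm by 187 mm) begins 45 mm behind the grasp point.
Start: joints at [1.234, 0.689, -0.195, 1.565, 0.157, 0.902, -0.215], TCP at [0.227, -0.583, 0.256] pointing down, gripper open.
Joint ranges: [-3.01, 3.01], [-0.46, 2.08], [-1.47, 1.51], [0.13, 2.56], [-1, 4.14], [0.04, 2.09], [-2.66, 2.66]. Speed limits (rad/s): [2.57, 2.57, 3.14, 3.14, 3.14, 3.14, 3.14].

### API

Orientations are given as a unit quaternion [x, y, z, w].
In Python, from plant import r gives the robot as it stands.
- The arm moves only by the tool step_arm, never from a script. Its argument "steps" is a list of rows, each a list of 7 numbers: the shift along the tool's x, y, z in cm, then the turn, a rotation vector about the tool's x, y, z in degrees, then the gripper's target within -1 to 1 (shut at 1, half-way at 0, fully open at -1). A call has 1 to 8 rows; each row shifts and turns the commanded pose from where the row before left it, along the tool's axes as they then stand; what a row does not reach is not made up. A row lasts 1/8 s, in which the tool goes at most 62.5 mm and 10.7 degrees, less where a joint would pass 70% of its speed; a pose out of reach is approached as far as the arm can. A call with a gripper value outside its range is refused whole. The fingers move at their own pace and stop on an object; "force" is the grip in N (left out, the last holds). Time passes only in rows, so rows that do not move let the fingers close. It gives the time, the measured TCP pose, the force, the opening and the grip force at its end, in the units of the state.
- r.get_state(): the state, without advancing time (a new reading comes with each control period).
- r.snapshot(name): name is "scene" or "top" or "wrist"; returns a dict with "pixels" (400x640x3 uint8, red, green, blue), "fx", "fy", "cx", "cy" (pixels), "cam_to_world" (4x4, takes a point from camera to world coordinates). Camera axes: x right, y down, z forward; pixel columns grow to the right and rows downward; lengths in m; the calibration is good to about 2 mm. A picture is of the moment at which its call begins. There is no depth.
- r.finish_job(): hands the job in; it is judged then, once.
The state is a dict: "clock": time; "q": joint angles; "qd": joint speeds; "joint_torque": joint torques, N m; "tool_pos": TCP position; "eef_rot": TCP orientation; "contact_force": force on the tool from outside, world axes, zero at the start; "moment": the same for the moment, N m; "opening": opening from 0.0 (shut) to 1.0 (fully open); "finger_force": force on a finger pad.
Only numpy, scipy, OpenCV 4.12 (cv2) and the standard library are available. Lean on these libraries where they do the work, as an engineer would, in place of code of your own. Each camera call takes 0.05 s, during which the arm holds its last target. There are 200 camera calls.

### The job

The table under the pegboard has been wiped down: put the pill organizer, the pill splitter, the big brown jar and the small brown bottle each back on the grey mat whose dark footprint has its shape and size, standing upright and inside the footprint, with the two oblong things turned to line up with theirs (either way round). Set each one down rather than dropping it, tip nothing over, and leave the glass measuring cup and the aluminium tray where they are.

Things in the scene. Friction and masses are not known exactly. Their poses are not given: they have to be found in the camera images.
- organizer: Loose lime-green seven-day pill organizer, a long low box with a row of seven lids: 126 mm long, 30 mm wide, 28 mm high, about 90 g; vertical sides, to be gripped across the 30 mm. Origin: centre of its underside. Long side along its own y, short along x, z up; starts with y within 0.5 rad of world y.
- splitter: Loose blue-grey pill splitter with a paler lid, a short oblong box: 80 mm long, 46 mm wide, 30 mm high (full width up to 20 mm, the lid above it 42 mm wide), about 80 g; to be gripped across the 46 mm. Origin: centre of its underside. Long side along its own y, short along x, z up; starts with y within 0.5 rad of world y.
- jar: Loose big brown closed jar with a white cap: body 56 mm diameter with straight sides up to 44 mm height, cap 50 mm diameter, 70 mm high in all, about 140 g, standing upright. Origin: centre of its underside.
- bottle: Loose small brown closed bottle with a white cap: body 38 mm diameter with straight sides up to 34 mm height, cap 27 mm diameter, 62 mm high in all, about 70 g, standing upright. Origin: centre of its underside.
- mat_long: Flat grey rectangular mat 152 x 56 mm with a dark long narrow rectangular footprint 142 x 46 mm, for the pill organizer. Fixed to the table, 4 mm thick. Origin: centre of its underside, at table height. Long side along its own y, short along x, z up; starts with y within 0.5 rad of world y.
- mat_short: Flat grey rectangular mat 106 x 72 mm with a dark short rectangular footprint 96 x 62 mm, for the pill splitter. Fixed to the table, 4 mm thick. Origin: centre of its underside, at table height. Long side along its own y, short along x, z up; starts with y within 0.5 rad of world y.
- mat_big_round: Flat grey square mat 82 x 82 mm with a dark round footprint of 72 mm diameter, for the big jar. Fixed to the table, 4 mm thick. Origin: centre of its underside, at table height.
- mat_small_round: Flat grey square mat 64 x 64 mm with a dark round footprint of 54 mm diameter, for the small bottle. Fixed to the table, 4 mm thick. Origin: centre of its underside, at table height.
- cup: Bystander: loose glass measuring cup with a handle, 84 mm diameter, 85 mm high, at the left side (+y) of the work. Leave it alone. Origin: centre of its underside.
- tray: Bystander: loose empty aluminium tray, 220 x 150 x 22 mm, at the right side (-y) of the work. Leave it alone. Origin: centre of its underside.
Mind the look-alikes: they are no part of the job. Leave any yellow look-alike of the splitter alone.

How it is judged:
By the outcome, as a careful person would: the job done as asked, in the order asked, and still so for the second after the job is handed in, with the robot touching nothing.
It also fails if it takes over 102 s, if anything falls off the work surface, if the arm or the gripper's body presses on something with over 40 N, if the wrist force passes 120 N, or if a joint passes its speed limit or range.

## Working session

There is one attempt and no reset: what is moved stays moved. The work goes in short steps, Python scripts to look and compute and a tool call to move; the robot and the scene stay as the last step left them, time stands still between calls to the robot, and variables do not carry over. Pictures are saved under pics/ and viewed, at most 14 in all, crops included, and the job is handed in when it is done.

Besides the shell and the picture viewer there is one more tool, called after ">>>" by a JSON object that holds its "method" and its "body". step_arm: Moves the arm, as the interface text tells. Its arguments: {"type":"object","properties":{"steps":{"type":"array","items":{"type":"array","items":{"type":"number"}}},"force":{"type":"number"}},"required":["steps"]}

```bash
mkdir -p pics; ls; python3 - <<'E'
from plant import r
import cv2,numpy as np
for n in("top","scene"):
    s=r.snapshot(n); cv2.imwrite(f"pics/{n}0.png",s["pixels"][:,:,::-1])
    print(n,s["fx"],s["fy"],s["cx"],s["cy"]);print(np.round(s["cam_to_world"],4).tolist())
st=r.get_state();print(st)
E
```

```text
pics
top 441.8980985772065 441.8980985772065 314.13555478389424 202.45585549418809
[[-0.0637, -0.9774, 0.2018, 0.2621], [-0.9979, 0.0637, -0.0062, -0.0024], [-0.0068, -0.2017, -0.9794, 1.2983], [0.0, 0.0, 0.0, 1.0]]
scene 502.59926249465593 502.59926249465593 326.2693918040876 198.48261698177345
[[-0.7061, 0.5263, -0.4737, 1.1733], [0.708, 0.5373, -0.4583, 0.622], [0.0133, -0.659, -0.752, 1.1253], [0.0, 0.0, 0.0, 1.0]]
{'clock': 0.1, 'q': array([ 1.23384514,  0.689891  , -0.19450671,  1.566209  ,  0.157329  ,
        0.9025148 , -0.21508478]), 'qd': array([-1.39140816e-05, -3.04281490e-03,  1.07087784e-03, -1.75468645e-03,
        7.40143672e-04, -2.28445706e-03, -3.27909417e-04]), 'joint_torque': array([-2.26074160e-03, -5.28500390e+01, -1.27116300e+00, -1.53835487e+01,
       -5.25400427e-02,  2.01618386e-03,  5.18421257e-05]), 'tool_pos': array([ 0.22620389, -0.58206326,  0.25500384]), 'eef_rot': array([ 9.82857974e-01,  1.84362520e-01, -2.24076192e-04, -7.83338594e-04]), 'contact_force': array([ 0.6283846 ,  0.95492418, -0.09549197]), 'moment': array([ 0.04704398, -0.01997678, -0.00830935]), 'finger_force': 0.0, 'opening': 1.0029427251450018}
```

View pics/top0.png

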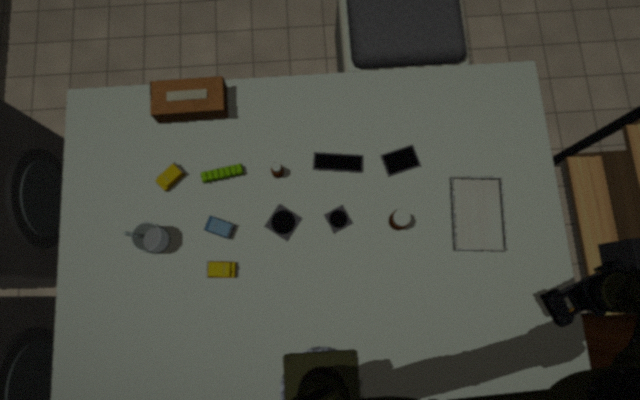

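View pics/scene0.png

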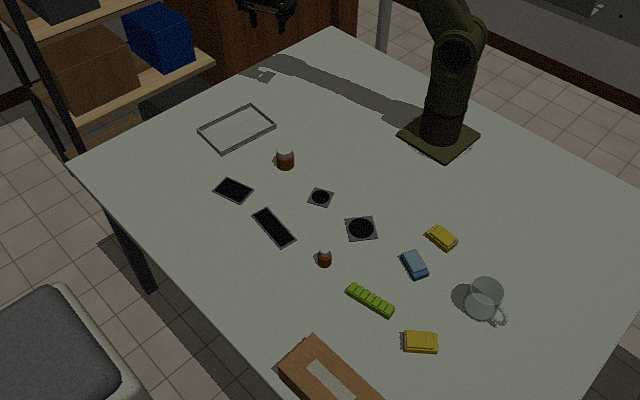

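The top view shows everything. Organizer (222,173), splitter (220,227), jar (401,219), bottle (278,170). Long mat (338,162), short mat (401,160), big round (283,222), small round (338,218). The yellow look-alikes are at (170,177) and (222,270). Next I fit silhouettes in both cameras.

```bash
cat > fit.py <<'E'
import cv2,numpy as np
from scipy.optimize import minimize
U=6
def proj(s,P):
    T=np.linalg.inv(s["cam_to_world"]); p=np.c_[P,np.ones(len(P))]@T[:3].T
    return np.c_[s["fx"]*p[:,0]/p[:,2]+s["cx"], s["fy"]*p[:,1]/p[:,2]+s["cy"]]
def ray(s,u,v,z):
    M=s["cam_to_world"]; d=M[:3,:3]@[(u-s["cx"])/s["fx"],(v-s["cy"])/s["fy"],1]
    return (M[:3,3]+d*(z-M[2,3])/d[2])[:2]
def box(l,w,z0,z1): return [np.array([[a*w/2,b*l/2,z] for a in(-1,1) for b in(-1,1) for z in(z0,z1)])]
def cyl(*dz):
    t=np.linspace(0,2*np.pi,40,endpoint=False)
    return np.vstack([np.c_[d/2*np.cos(t),d/2*np.sin(t),0*t+z] for d,z in dz])
# name: solid hulls, occluder hulls, top-view seed pixel, mask kind
OBJ={"organizer":(box(.126,.03,0,.028),[],(222,173),"green"),
"splitter":([np.vstack(box(.08,.046,0,.02)+box(.08,.042,.02,.03))],[],(220,227),"blue"),
"jar":([cyl((.056,0),(.056,.044),(.05,.05))],[cyl((.05,.05),(.05,.07))],(401,219),"brown"),
"bottle":([cyl((.038,0),(.038,.034),(.027,.042))],[cyl((.027,.042),(.027,.062))],(278,170),"brown"),
"mat_long":(box(.142,.046,.004,.004),[],(338,162),"dark"),
"mat_short":(box(.096,.062,.004,.004),[],(401,160),"dark"),
"mat_big_round":([cyl((.072,.004))],[],(283,222),"dark"),
"mat_small_round":([cyl((.054,.004))],[],(338,218),"dark")}
def mask(img,kind):
    f=img.astype(np.float32); R,G,B=f[...,0],f[...,1],f[...,2]
    v={"green":G-B-25,"blue":B-R-18,"brown":R-B-18,"dark":45-(R+G+B)/3}[kind]
    return v>0
def render(s,hulls,p,o,sz):
    c,k=np.cos(p[2]),np.sin(p[2]); A=np.array([[c,-k,0],[k,c,0],[0,0,1]]); m=np.zeros(sz,np.uint8)
    for H,val in hulls:
        q=(proj(s,H@A.T+[p[0],p[1],0])-o+.5)*U-.5
        cv2.fillConvexPoly(m,cv2.convexHull(np.round(q*16).astype(np.int32)),val,shift=4)
    return m
def fit(name,snaps,p0,half=26):
    sol,occ,_,kind=OBJ[name]; hulls=[(h,1) for h in sol]+[(h,0) for h in occ]; D=[]
    for s in snaps:
        o=np.round(proj(s,np.array([[p0[0],p0[1],.01]]))[0]).astype(int)-half; n=2*half
        c=s["pixels"][o[1]:o[1]+n,o[0]:o[0]+n]; big=cv2.resize(c,None,fx=U,fy=U,interpolation=cv2.INTER_CUBIC)
        D.append((s,o,mask(big,kind),big))
    def cost(p): return sum((render(s,hulls,p,o,m.shape)!=m).mean()/m.mean() for s,o,m,_ in D)
    best=None
    for a in ((-.4,-.15,.15,.4) if ("round" not in name and kind!="brown") else (0,)):
        x0=np.array([p0[0],p0[1],a]); S=np.vstack([x0,x0+[.012,0,0],x0+[0,.012,0],x0+[0,0,.2]])
        q=minimize(cost,x0,method="Nelder-Mead",options=dict(initial_simplex=S,xatol=1e-4,fatol=1e-4))
        if best is None or q.fun<best.fun: best=q
    vis=[]
    for s,o,m,b in D:
        v=b[:,:,::-1].copy(); mm=render(s,hulls,best.x,o,m.shape)
        for M,col in((mm,(0,0,255)),(m.astype(np.uint8),(255,255,0))):
            cv2.drawContours(v,cv2.findContours(M,cv2.RETR_EXTERNAL,cv2.CHAIN_APPROX_NONE)[0],-1,col,1)
        vis.append(cv2.resize(v,(190,190)))
    return best.x,best.fun,np.vstack(vis)
E
python3 - <<'E'
from plant import r
from fit import *
t,s=r.snapshot("top"),r.snapshot("scene"); V=[]
for n,o in OBJ.items():
    p0=ray(t,*o[2],.015); out=[]
    for S in([t,s],[t],[s]):
        x,f,v=fit(n,S,p0); out.append((np.round(x,4).tolist(),round(f,3)))
        if len(S)==2: V.append(v)
    print(n,*out)
V=np.vstack([np.hstack(V[:4]),np.hstack(V[4:])]); cv2.imwrite("pics/fit0.png",cv2.resize(V,(600,600)))
E
```

```text
organizer ([0.635, 0.2606, 0.168], np.float64(0.297)) ([0.6372, 0.2622, 0.1616], np.float64(0.157)) ([0.6332, 0.2586, 0.1573], np.float64(0.103))
splitter ([0.469, 0.2705, -0.5429], np.float64(1.25)) ([0.4757, 0.2806, -0.5212], np.float64(0.522)) ([0.4683, 0.2713, -0.6129], np.float64(0.713))
jar ([0.458, -0.2569, 0.0813], np.float64(1.445)) ([0.4608, -0.2563, 0.0261], np.float64(1.151)) ([0.454, -0.2581, 0.1388], np.float64(0.114))
bottle ([0.6328, 0.0932, 0.1054], np.float64(1.434)) ([0.6355, 0.0947, -0.0462], np.float64(0.965)) ([0.6268, 0.0901, 0.1869], np.float64(0.152))
mat_long ([0.6488, -0.092, -0.1275], np.float64(0.134)) ([0.6492, -0.0904, -0.135], np.float64(0.083)) ([0.6485, -0.0925, -0.1291], np.float64(0.048))
mat_short ([0.6425, -0.2828, 0.2671], np.float64(0.147)) ([0.6428, -0.2809, 0.2637], np.float64(0.071)) ([0.6422, -0.283, 0.2516], np.float64(0.062))
mat_big_round ([0.4751, 0.0842, 0.1002], np.float64(0.228)) ([0.4756, 0.0867, 0.0711], np.float64(0.149)) ([0.4749, 0.0839, 0.1109], np.float64(0.078))
mat_small_round ([0.4739, -0.0795, 0.187], np.float64(0.282)) ([0.4752, -0.0783, 0.1428], np.float64(0.184)) ([0.4739, -0.0796, 0.0575], np.float64(0.096))
```

View pics/fit0.png

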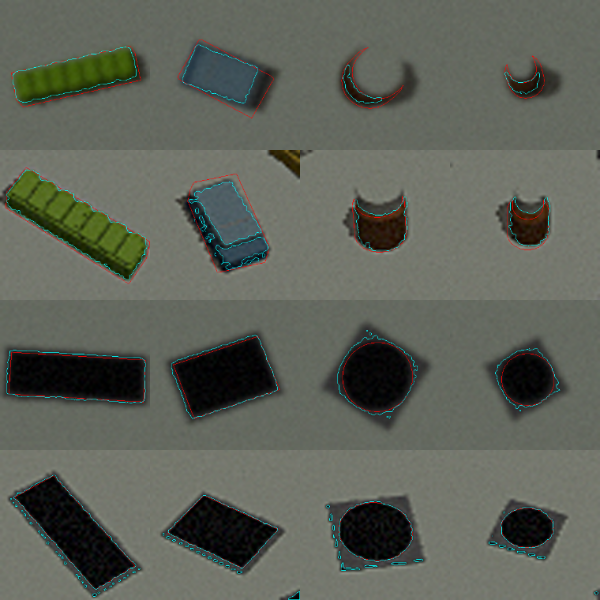

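```bash
cat > go.py <<'E'
import sys,numpy as np
from scipy.spatial.transform import Rotation as R
from plant import r
def plan(x,y,z,yaw,n):
    """yaw = world angle (rad) of closing line (mod pi); n equal rows"""
    s=r.get_state(); M=R.from_quat(s["eef_rot"]).as_matrix()
    th=np.arctan2(M[1,1],M[0,1]); dw=(yaw-th+np.pi/2)%np.pi-np.pi/2
    rot=R.from_rotvec([0,0,-dw/n]).as_matrix()
    S=sum(np.linalg.matrix_power(rot,k) for k in range(n))
    d=M.T@(np.array([x,y,z])-s["tool_pos"]); v=np.linalg.solve(S,d)*100
    print("t",round(s["clock"],2),"pos",s["tool_pos"].round(4),"yaw",th.round(4),"tilt",(M[:2,2]*1000).round(1),"q7",s["q"][6].round(2),"grip",round(s["opening"],3),round(s["finger_force"],1))
    print("row x%d:"%n,v.round(3),"turn z",round(-np.degrees(dw)/n,3),"total",np.round(d*100,2))
if __name__=="__main__": a=[float(v) for v in sys.argv[1:]]; plan(*a[:4],int(a[4]))
E
python3 go.py .635 .26 .24 .165 24
sed -i 's/"blue":B-R-18/"blue":B-R-9/; s/45-(R+G+B)\/3/32-(R+G+B)\/3/; s/    return v>0/    return cv2.morphologyEx((v>0).astype(np.uint8),cv2.MORPH_CLOSE,np.ones((9,9)))>0/' fit.py
python3 - <<'E'
from plant import r
from fit import *
t,s=r.snapshot("top"),r.snapshot("scene"); V=[]
for n in ["splitter","mat_long","mat_short","mat_big_round","mat_small_round"]:
    o=OBJ[n];p0=ray(t,*o[2],.015); print(n,*[(np.round(fit(n,S,p0)[0],4).tolist(),round(fit(n,S,p0)[1],3)) for S in([t],[s])])
E
```

```text
t 0.2 pos [ 0.2263 -0.5822  0.2553] yaw -1.2 tilt [-0.4  0.9] q7 -0.22 grip 1.003 0.0
row x24: [ 4.201 -0.397  0.066] turn z -3.259 total [ 68.61 -63.69   1.59]
splitter ([0.4725, 0.2742, -0.4428], np.float64(0.273)) ([0.4699, 0.27, -0.5006], np.float64(0.18))
mat_long ([0.6497, -0.0906, -0.1287], np.float64(0.019)) ([0.6488, -0.0927, -0.1252], np.float64(0.035))
mat_short ([0.6436, -0.2808, 0.263], np.float64(0.018)) ([0.6427, -0.2835, 0.2572], np.float64(0.05))
mat_big_round ([0.4766, 0.0858, 0.0412], np.float64(0.018)) ([0.4749, 0.0837, 0.0966], np.float64(0.05))
mat_small_round ([0.4756, -0.078, 0.1426], np.float64(0.024)) ([0.4739, -0.0796, 0.2465], np.float64(0.08))
```

>>> {"method": "step_arm", "body": {"steps": [[4.2,-0.4,0.066,0,0,-3.26,-1],[4.2,-0.4,0.066,0,0,-3.26,-1],[4.2,-0.4,0.066,0,0,-3.26,-1],[4.2,-0.4,0.066,0,0,-3.26,-1],[4.2,-0.4,0.066,0,0,-3.26,-1],[4.2,-0.4,0.066,0,0,-3.26,-1],[4.2,-0.4,0.066,0,0,-3.26,-1],[4.2,-0.4,0.066,0,0,-3.26,-1]]}}

```text
clock: 1.3
tool_pos: [0.4908, -0.3751, 0.2504]
eef_rot: [0.916, 0.402, 0.0, 0.0]
contact_force: [-0.3, -0.0, 0.4]
opening: 1.005
finger_force: 0.0
```

>>> {"method": "step_arm", "body": {"steps": [[4.2,-0.4,0.066,0,0,-3.26,-1],[4.2,-0.4,0.066,0,0,-3.26,-1],[4.2,-0.4,0.066,0,0,-3.26,-1],[4.2,-0.4,0.066,0,0,-3.26,-1],[4.2,-0.4,0.066,0,0,-3.26,-1],[4.2,-0.4,0.066,0,0,-3.26,-1],[4.2,-0.4,0.066,0,0,-3.26,-1],[4.2,-0.4,0.066,0,0,-3.26,-1]]}}

```text
clock: 2.3
tool_pos: [0.636, -0.0736, 0.2451]
eef_rot: [0.801, 0.598, -0.0, 0.0]
contact_force: [-0.5, -0.4, -0.5]
opening: 1.001
finger_force: 0.0
```

>>> {"method": "step_arm", "body": {"steps": [[4.2,-0.4,0.066,0,0,-3.26,-1],[4.2,-0.4,0.066,0,0,-3.26,-1],[4.2,-0.4,0.066,0,0,-3.26,-1],[4.2,-0.4,0.066,0,0,-3.26,-1],[4.2,-0.4,0.066,0,0,-3.26,-1],[4.2,-0.4,0.066,0,0,-3.26,-1],[4.2,-0.4,0.066,0,0,-3.26,-1],[4.2,-0.4,0.066,0,0,-3.26,-1]]}}

```text
clock: 3.3
tool_pos: [0.634, 0.261, 0.2397]
eef_rot: [0.646, 0.764, -0.0, 0.0]
contact_force: [0.1, -1.0, -0.5]
opening: 0.996
finger_force: 0.0
```

```bash
python3 go.py .635 .26 .1 .165 8; python3 - <<'E'
from plant import r
import cv2,numpy as np
s=r.snapshot("wrist"); cv2.imwrite("pics/w1.png",s["pixels"][:,:,::-1]); print(s["cam_to_world"].round(3).tolist(),s["fx"])
E
```

```text
t 3.3 pos [0.634  0.261  0.2397] yaw 0.1671 tilt [ 0.1 -0.3] q7 -0.6 grip 0.996 0.0
row x8: [-0.014  0.01   1.746] turn z 0.015 total [-0.11  0.08 13.97]
[[0.986, 0.161, 0.044, 0.623], [0.167, -0.952, -0.255, 0.325], [0.0, 0.259, -0.966, 0.369], [0.0, 0.0, 0.0, 1.0]] 302.07778593928884
```

View pics/w1.png

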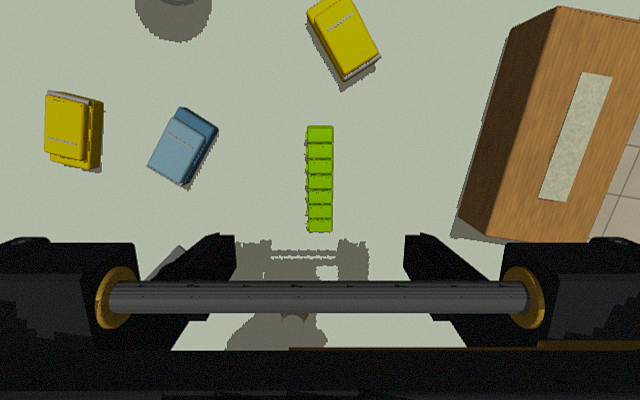

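The organizer is lined up with the jaws at (319,180). The splitter is at (183,146). I refine both fits with this view.

```bash
python3 - <<'E'
from plant import r
from fit import *
import fit as F
F.U=3
w=r.snapshot("wrist"); V=[]
for n,p0 in(("organizer",(.635,.26)),("splitter",(.471,.272))):
    x,f,v=fit(n,[w],p0,62 if n[0]=="o" else 50); print(n,x.round(4),round(f,3)); V.append(v)
cv2.imwrite("pics/fit1.png",np.hstack(V))
E
```

```text
organizer [0.6351 0.2571 0.172 ] 0.052
splitter [ 0.4724  0.2686 -0.4424] 0.134
```

View pics/fit1.png

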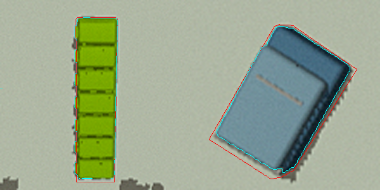

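>>> {"method": "step_arm", "body": {"steps": [[-0.3,0.05,4,0,0,-0.2,-1],[0,0,4.5,0,0,0,-1],[0,0,4.5,0,0,0,-1],[0,0,4,0,0,0,-1],[0,0,2.5,0,0,0,-1],[0,0,1.5,0,0,0,-1],[0,0,0.8,0,0,0,-1],[0,0,0,0,0,0,-1]]}}

```text
clock: 4.4
tool_pos: [0.6354, 0.2569, 0.0221]
eef_rot: [0.645, 0.764, 0.0, 0.0]
contact_force: [0.7, 0.1, -0.4]
opening: 1.001
finger_force: 0.0
```

>>> {"method": "step_arm", "body": {"steps": [[0,0,0,0,0,0,1],[0,0,0,0,0,0,1],[0,0,0,0,0,0,1],[0,0,0,0,0,0,1],[0,0,0,0,0,0,1],[0,0,0,0,0,0,1],[0,0,0,0,0,0,1],[0,0,0,0,0,0,1]], "force": 15}}

```text
clock: 5.4
tool_pos: [0.6351, 0.257, 0.0218]
eef_rot: [0.645, 0.764, -0.0, 0.0]
contact_force: [0.2, -0.1, -0.0]
opening: 0.341
finger_force: 15.0
```

```bash
python3 go.py .649 -.0917 .1 -.127 12
```

```text
t 5.4 pos [0.6351 0.257  0.0218] yaw 0.1691 tilt [ 0. -0.] q7 -0.7 grip 0.341 15.0
row x12: [-2.918  0.019 -0.651] turn z 1.414 total [-34.6   -4.5   -7.81]
```

>>> {"method": "step_arm", "body": {"steps": [[0,0,-2,0,0,0,1],[0,0,-4,0,0,0,1],[0,0,-4,0,0,0,1],[-2.92,0.02,0,0,0,1.414,1],[-2.92,0.02,0,0,0,1.414,1],[-2.92,0.02,0,0,0,1.414,1],[-2.92,0.02,0,0,0,1.414,1],[-2.92,0.02,0,0,0,1.414,1]]}}

```text
clock: 6.4
tool_pos: [0.6539, 0.1113, 0.1233]
eef_rot: [0.691, 0.723, 0.001, 0.0]
contact_force: [1.1, -0.1, -2.3]
opening: 0.342
finger_force: 15.0
```

>>> {"method": "step_arm", "body": {"steps": [[-2.92,0.02,0,0,0,1.414,1],[-2.92,0.02,0,0,0,1.414,1],[-2.92,0.02,0,0,0,1.414,1],[-2.92,0.02,0,0,0,1.414,1],[-2.92,0.02,0,0,0,1.414,1],[-2.92,0.02,0,0,0,1.414,1],[-2.92,0.02,0,0,0,1.414,1],[0,0,0,0,0,0,1]]}}

```text
clock: 7.4
tool_pos: [0.6489, -0.0962, 0.1229]
eef_rot: [0.752, 0.659, -0.001, 0.001]
contact_force: [0.2, 1.2, 0.1]
opening: 0.335
finger_force: 15.0
```

```bash
python3 go.py .649 -.0917 .0265 -.127 1; python3 - <<'E'
from plant import r
from fit import *
import fit as F
F.U=3
w=r.snapshot("wrist");cv2.imwrite("pics/w2.png",w["pixels"][:,:,::-1])
print([proj(w,np.array([[x,y,.0]]))[0].round() for x,y in((.649,-.0917),(.633,-.02))])
E
```

```text
t 7.4 pos [ 0.6489 -0.0962  0.1229] yaw -0.1323 tilt [ 0.4 -3.2] q7 -0.44 grip 0.335 15.0
row x1: [ 0.476 -0.055  9.636] turn z -0.301 total [ 0.48 -0.05  9.64]
[array([318., 193.]), array([286., 109.])]
```

View pics/w2.png

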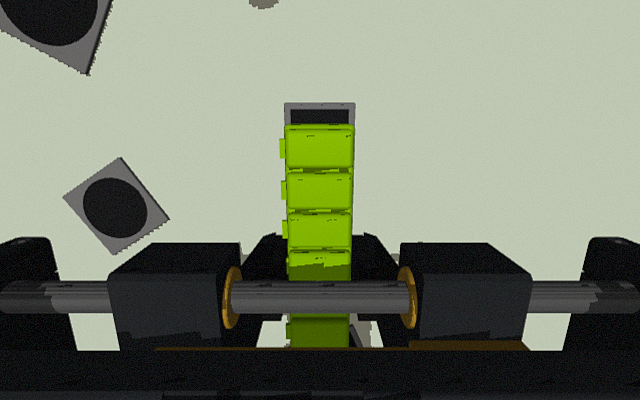

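>>> {"method": "step_arm", "body": {"steps": [[0,0,2.5,0,0,0,1],[0,0,2.5,0,0,0,1],[0,0,2,0,0,0,1],[0,0,1,0,0,0,1],[0,0,0,0,0,0,1],[0,0,0,0,0,0,1]]}}

```text
clock: 8.2
tool_pos: [0.6499, -0.0918, 0.0427]
eef_rot: [0.751, 0.661, 0.001, 0.001]
contact_force: [0.2, -0.3, -1.0]
opening: 0.345
finger_force: 15.0
```

```bash
python3 go.py .649 -.0917 .0262 -.127 1
```

```text
t 8.2 pos [ 0.6499 -0.0918  0.0427] yaw -0.1271 tilt [1.6 0. ] q7 -0.48 grip 0.345 15.0
row x1: [-0.006 -0.093  1.655] turn z -0.005 total [-0.01 -0.09  1.65]
```

>>> {"method": "step_arm", "body": {"steps": [[0,-0.08,0.8,0,0,0,1],[0,0,0.5,0,0,0,1],[0,0,0.25,0,0,0,1],[0,0,0.1,0,0,0,1],[0,0,0,0,0,0,1],[0,0,0,0,0,0,1]]}}

```text
clock: 8.95
tool_pos: [0.6481, -0.0918, 0.0258]
eef_rot: [0.751, 0.661, -0.0, -0.0]
contact_force: [-3.1, 0.2, 5.8]
opening: 0.336
finger_force: 15.0
```

>>> {"method": "step_arm", "body": {"steps": [[0,0,0,0,0,0,0.1],[0,0,0,0,0,0,0],[0,0,0,0,0,0,-0.2],[0,0,0,0,0,0,-0.2],[0,0,-1.5,0,0,0,-0.2],[0,0,-4,0,0,0,-1],[0,0,-6,0,0,0,-1],[0,0,-6,0,0,0,-1]]}}

```text
clock: 9.95
tool_pos: [0.6482, -0.0917, 0.2031]
eef_rot: [0.75, 0.661, 0.0, 0.0]
contact_force: [0.4, 0.1, 0.3]
opening: 0.916
finger_force: 0.0
```

```bash
python3 go.py .471 .269 .20 -.45 12
```

```text
t 9.95 pos [ 0.6482 -0.0917  0.2031] yaw -0.1268 tilt [0.6 0. ] q7 -0.39 grip 0.916 0.0
row x12: [ 2.503 -2.247  0.025] turn z 1.543 total [ 33.54 -22.14   0.3 ]
```

>>> {"method": "step_arm", "body": {"steps": [[2.5,-2.25,0.025,0,0,1.54,-1],[2.5,-2.25,0.025,0,0,1.54,-1],[2.5,-2.25,0.025,0,0,1.54,-1],[2.5,-2.25,0.025,0,0,1.54,-1],[2.5,-2.25,0.025,0,0,1.54,-1],[2.5,-2.25,0.025,0,0,1.54,-1],[2.5,-2.25,0.025,0,0,1.54,-1],[2.5,-2.25,0.025,0,0,1.54,-1]]}}

```text
clock: 10.95
tool_pos: [0.5165, 0.1435, 0.1995]
eef_rot: [0.817, 0.576, 0.001, 0.0]
contact_force: [0.4, 0.7, -0.4]
opening: 0.999
finger_force: 0.0
```

>>> {"method": "step_arm", "body": {"steps": [[2.5,-2.25,0.025,0,0,1.54,-1],[2.5,-2.25,0.025,0,0,1.54,-1],[2.5,-2.25,0.025,0,0,1.54,-1],[2.5,-2.25,0.025,0,0,1.54,-1],[0,0,0,0,0,0,-1],[0,0,0,0,0,0,-1],[0,0,0,0,0,0,-1]]}}

```text
clock: 11.82
tool_pos: [0.4713, 0.2671, 0.1976]
eef_rot: [0.847, 0.531, -0.0, 0.001]
contact_force: [0.4, 0.1, -0.2]
opening: 0.998
finger_force: 0.0
```

```bash
python3 - <<'E'
from plant import r
from fit import *
import fit as F
F.U=3
w,t,s=[r.snapshot(k) for k in("wrist","top","scene")]
x,f,v=fit("splitter",[w],(.471,.27),75); print(x.round(4),round(f,3))
o=fit("organizer",[t],(.649,-.092)); o2=fit("organizer",[s],(.649,-.092)); print(o[0],o[1],o2[0],o2[1])
cv2.imwrite("pics/fit2.png",np.hstack([cv2.resize(q,(380,380)) if len(q)==190 else q for q in(v,np.vstack([o[2],o2[2]]))]))
E
python3 go.py .471 .269 .024 -.45 1
```

```text
[ 0.4715  0.2684 -0.4062] 0.096
[ 0.65079469 -0.08782041 -0.11822491] 0.07791639308382578 [ 0.64424788 -0.09336551 -0.14287988] 0.08409090909090909
t 11.97 pos [0.4711 0.2677 0.1974] yaw -0.4512 tilt [ 0.1 -0.4] q7 -1.33 grip 1.002 0.0
row x1: [ 0.117 -0.075 17.341] turn z -0.067 total [ 0.12 -0.07 17.34]
```

View pics/fit2.png

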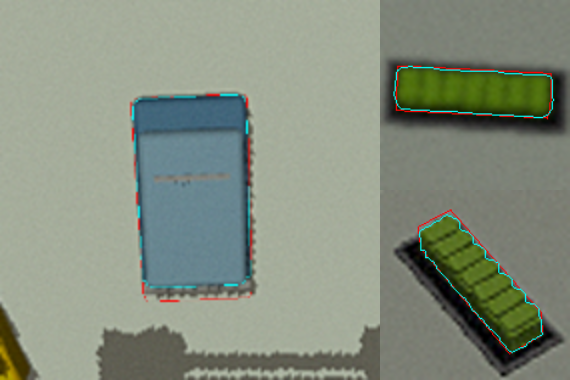

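```bash
python3 go.py .4720 .2695 .0195 -.413 1
```

```text
t 11.97 pos [0.4711 0.2677 0.1974] yaw -0.4512 tilt [ 0.1 -0.4] q7 -1.33 grip 1.002 0.0
row x1: [ 2.0600e-01 -7.0000e-03  1.7791e+01] turn z -2.187 total [ 2.100e-01 -1.000e-02  1.779e+01]
```

>>> {"method": "step_arm", "body": {"steps": [[0.2,0,4,0,0,-2.2,-1],[0,0,4,0,0,0,-1],[0,0,4,0,0,0,-1],[0,0,3,0,0,0,-1],[0,0,1.5,0,0,0,-1],[0,0,0.8,0,0,0,-1],[0,0,0.45,0,0,0,-1],[0,0,0,0,0,0,-1]]}}

```text
clock: 12.98
tool_pos: [0.472, 0.2707, 0.0204]
eef_rot: [0.837, 0.548, 0.0, 0.0]
contact_force: [0.2, -0.4, 0.1]
opening: 0.998
finger_force: 0.0
```

>>> {"method": "step_arm", "body": {"steps": [[0,0,0,0,0,0,1],[0,0,0,0,0,0,1],[0,0,0,0,0,0,1],[0,0,0,0,0,0,1],[0,0,0,0,0,0,1],[0,0,0,0,0,0,1],[0,0,0,0,0,0,1],[0,0,0,0,0,0,1]]}}

```text
clock: 13.98
tool_pos: [0.4716, 0.2705, 0.0199]
eef_rot: [0.837, 0.548, 0.0, 0.0]
contact_force: [0.4, 0.2, 2.1]
opening: 0.52
finger_force: 15.0
```

```bash
python3 go.py .643 -.282 .12 .26 16
```

```text
t 13.97 pos [0.4716 0.2705 0.0199] yaw -0.4112 tilt [ 0.1 -0.1] q7 -1.4 grip 0.52 15.0
row x16: [-3.397  1.426 -0.625] turn z -2.404 total [-43.79  37.79 -10.  ]
```

>>> {"method": "step_arm", "body": {"steps": [[0,0,-2,0,0,0,1],[0,0,-4,0,0,0,1],[0,0,-4,0,0,0,1],[-3.4,1.426,0,0,0,-2.4,1],[-3.4,1.426,0,0,0,-2.4,1],[-3.4,1.426,0,0,0,-2.4,1],[-3.4,1.426,0,0,0,-2.4,1],[-3.4,1.426,0,0,0,-2.4,1]]}}

```text
clock: 14.98
tool_pos: [0.4842, 0.0856, 0.1197]
eef_rot: [0.774, 0.633, -0.0, -0.0]
contact_force: [0.7, -0.6, -0.9]
opening: 0.524
finger_force: 15.0
```

>>> {"method": "step_arm", "body": {"steps": [[-3.4,1.426,0,0,0,-2.4,1],[-3.4,1.426,0,0,0,-2.4,1],[-3.4,1.426,0,0,0,-2.4,1],[-3.4,1.426,0,0,0,-2.4,1],[-3.4,1.426,0,0,0,-2.4,1],[-3.4,1.426,0,0,0,-2.4,1],[-3.4,1.426,0,0,0,-2.4,1],[-3.4,1.426,0,0,0,-2.4,1]]}}

```text
clock: 15.98
tool_pos: [0.5827, -0.1911, 0.1195]
eef_rot: [0.658, 0.753, -0.0, -0.0]
contact_force: [1.7, 0.8, -1.1]
opening: 0.521
finger_force: 15.0
```

>>> {"method": "step_arm", "body": {"steps": [[-3.4,1.426,0,0,0,-2.4,1],[-3.4,1.426,0,0,0,-2.4,1],[-3.4,1.426,0,0,0,-2.4,1],[0,0,2,0,0,0,1],[0,0,3,0,0,0,1],[0,0,2,0,0,0,1],[0,0,0,0,0,0,1],[0,0,0,0,0,0,1]]}}

```text
clock: 16.98
tool_pos: [0.6433, -0.2823, 0.0507]
eef_rot: [0.61, 0.793, 0.0, 0.0]
contact_force: [0.1, 0.7, -1.0]
opening: 0.521
finger_force: 15.0
```

```bash
python3 go.py .643 -.282 .0241 .26 1
```

```text
t 16.98 pos [ 0.6433 -0.2823  0.0507] yaw 0.2593 tilt [ 1.2 -0.1] q7 0.09 grip 0.521 15.0
row x1: [ 0.036 -0.024  2.657] turn z -0.042 total [ 0.04 -0.02  2.66]
```

>>> {"method": "step_arm", "body": {"steps": [[0,0,1.2,0,0,0,1],[0,0,0.7,0,0,0,1],[0,0,0.4,0,0,0,1],[0,0,0.2,0,0,0,1],[0,0,0.12,0,0,0,1],[0,0,0,0,0,0,1],[0,0,0,0,0,0,1]]}}

```text
clock: 17.85
tool_pos: [0.6429, -0.2826, 0.024]
eef_rot: [0.61, 0.793, 0.0, 0.0]
contact_force: [-1.2, -0.1, 1.7]
opening: 0.519
finger_force: 15.0
```

>>> {"method": "step_arm", "body": {"steps": [[0,0,0,0,0,0,-0.2],[0,0,0,0,0,0,-0.4],[0,0,0,0,0,0,-0.5],[0,0,0,0,0,0,-0.5],[0,0,-1.5,0,0,0,-0.5],[0,0,-4,0,0,0,-1],[0,0,-6,0,0,0,-1],[0,0,-6,0,0,0,-1]]}}

```text
clock: 18.85
tool_pos: [0.6427, -0.2824, 0.2015]
eef_rot: [0.61, 0.793, 0.0, 0.0]
contact_force: [0.7, -1.3, -0.3]
opening: 1.0
finger_force: 0.0
```

```bash
python3 - <<'E'
from plant import r
from fit import *
t,s=[r.snapshot(k) for k in("top","scene")]
o=fit("splitter",[t],(.643,-.282)); o2=fit("splitter",[s],(.643,-.282)); print(o[0],o[1],o2[0],o2[1])
cv2.imwrite("pics/fit3.png",cv2.resize(np.hstack([o[2],o2[2]]),(600,300)))
E
python3 go.py .457 -.257 .20 -.3 6
```

```text
[ 0.64500135 -0.27997715  0.27270739] 0.054726959415295026 [ 0.6412075  -0.28339633  0.22083946] 0.1519385699899295
t 18.95 pos [ 0.6473 -0.2828  0.2081] yaw 0.2582 tilt [14.8 -3.2] q7 0.18 grip 0.996 0.0
row x6: [ 0.518 -3.202  0.087] turn z 5.33 total [  7.36 -17.75   0.52]
```

View pics/fit3.png

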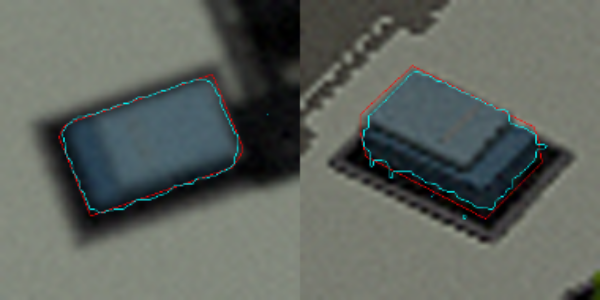

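>>> {"method": "step_arm", "body": {"steps": [[0.5,-3.1,0,0,0,5.3,-1],[0.5,-3.1,0,0,0,5.3,-1],[0.5,-3.1,0,0,0,5.3,-1],[0.5,-3.1,0,0,0,5.3,-1],[0.5,-3.1,0,0,0,5.3,-1],[0.5,-3.1,0,0,0,5.3,-1],[0,0,0,0,0,0,-1],[0,0,0,0,0,0,-1]]}}

```text
clock: 19.95
tool_pos: [0.4596, -0.2584, 0.1993]
eef_rot: [0.803, 0.595, 0.001, 0.001]
contact_force: [0.7, -0.0, -0.0]
opening: 1.0
finger_force: 0.0
```

```bash
python3 - <<'E'
from plant import r
from fit import *
import fit as F
F.U=3
w=r.snapshot("wrist"); cv2.imwrite("pics/w4.png",w["pixels"][:,:,::-1])
for k in range(2):
    x,f,v=fit("jar",[w],(.457,-.257),75); print(x.round(4),round(f,3))
cv2.imwrite("pics/fit4.png",cv2.resize(np.hstack([v,cv2.resize(w["pixels"][:,:,::-1],(304,190))]),(800,308)))
E
python3 go.py .457 -.257 .03 -.3 1
```

```text
[ 0.4575 -0.2579  0.1524] 0.129
[ 0.4575 -0.2579  0.1524] 0.129
t 20.0 pos [ 0.4598 -0.2584  0.1991] yaw -0.2953 tilt [ 2.4 -0.5] q7 -0.37 grip 0.997 0.0
row x1: [ 0.049 -0.348 16.914] turn z 0.27 total [ 0.05 -0.35 16.91]
```

View pics/fit4.png

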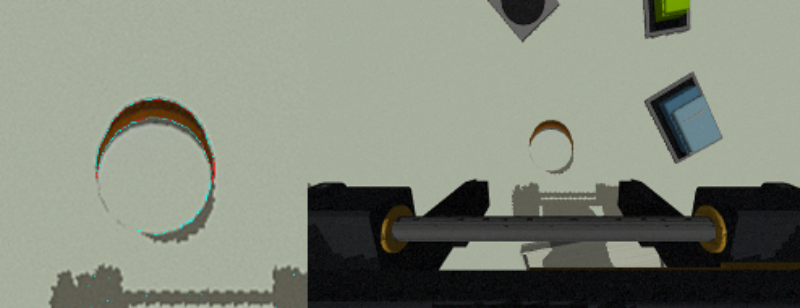

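>>> {"method": "step_arm", "body": {"steps": [[0,-0.23,2.5,0,0,0,-1],[0,0,4,0,0,0,-1],[0,0,3.5,0,0,0,-1],[0,0,3,0,0,0,-1],[0,0,2,0,0,0,-1],[0,0,1.2,0,0,0,-1],[0,0,0.5,0,0,0,-1],[0,0,0,0,0,0,-1]]}}

```text
clock: 21.0
tool_pos: [0.4565, -0.2575, 0.0318]
eef_rot: [0.804, 0.595, 0.0, 0.0]
contact_force: [-0.5, -0.2, -0.5]
opening: 0.998
finger_force: 0.0
```

>>> {"method": "step_arm", "body": {"steps": [[0,0,0,0,0,0,1],[0,0,0,0,0,0,1],[0,0,0,0,0,0,1],[0,0,0,0,0,0,1],[0,0,0,0,0,0,1],[0,0,0,0,0,0,1],[0,0,0,0,0,0,1],[0,0,0,0,0,0,1]]}}

```text
clock: 22.0
tool_pos: [0.4563, -0.2576, 0.0319]
eef_rot: [0.804, 0.595, 0.0, 0.0]
contact_force: [-0.6, -0.3, 5.7]
opening: 0.627
finger_force: 15.0
```

```bash
python3 go.py .4758 .0848 .12 .1 12
```

```text
t 22.0 pos [ 0.4563 -0.2576  0.0319] yaw -0.296 tilt [ 0.6 -0.4] q7 -0.58 grip 0.627 15.0
row x12: [ 2.871 -0.165 -0.735] turn z -1.891 total [33.31 -8.12 -8.82]
```

>>> {"method": "step_arm", "body": {"steps": [[0,0,-1,0,0,0,1],[0,0,-3,0,0,0,1],[0,0,-3,0,0,0,1],[2.87,-0.165,0,0,0,-1.89,1],[2.87,-0.165,0,0,0,-1.89,1],[2.87,-0.165,0,0,0,-1.89,1],[2.87,-0.165,0,0,0,-1.89,1],[2.87,-0.165,0,0,0,-1.89,1]], "force": 20}}

```text
clock: 23.0
tool_pos: [0.4805, -0.1151, 0.1018]
eef_rot: [0.752, 0.66, -0.0, -0.0]
contact_force: [0.1, 0.8, -1.7]
opening: 0.626
finger_force: 20.0
```

>>> {"method": "step_arm", "body": {"steps": [[2.87,-0.165,0,0,0,-1.89,1],[2.87,-0.165,0,0,0,-1.89,1],[2.87,-0.165,0,0,0,-1.89,1],[2.87,-0.165,0,0,0,-1.89,1],[2.87,-0.165,0,0,0,-1.89,1],[2.87,-0.165,0,0,0,-1.89,1],[2.87,-0.165,0,0,0,-1.89,1],[0,0,0,0,0,0,1]]}}

```text
clock: 24.0
tool_pos: [0.4752, 0.0876, 0.1019]
eef_rot: [0.669, 0.743, 0.001, -0.001]
contact_force: [0.4, -0.1, -2.3]
opening: 0.63
finger_force: 20.0
```

>>> {"method": "step_arm", "body": {"steps": [[0,0,1,0,0,0,1],[0,0,2,0,0,0,1],[0,0,1,0,0,0,1],[0,0,0,0,0,0,1],[0,0,0,0,0,0,1]]}}

```text
clock: 24.62
tool_pos: [0.4758, 0.0844, 0.0619]
eef_rot: [0.671, 0.741, 0.0, 0.0]
contact_force: [0.1, -0.0, -1.5]
opening: 0.632
finger_force: 20.0
```

```bash
python3 go.py .4758 .0848 .0361 .1 1
```

```text
t 24.62 pos [0.4758 0.0844 0.0619] yaw 0.0992 tilt [ 0.3 -0.2] q7 -0.92 grip 0.632 20.0
row x1: [ 3.800e-02 -1.000e-03  2.578e+00] turn z -0.047 total [ 0.04 -0.    2.58]
```

>>> {"method": "step_arm", "body": {"steps": [[0,0,1.2,0,0,0,1],[0,0,0.7,0,0,0,1],[0,0,0.4,0,0,0,1],[0,0,0.2,0,0,0,1],[0,0,0.1,0,0,0,1],[0,0,0,0,0,0,1],[0,0,0,0,0,0,1]]}}

```text
clock: 25.5
tool_pos: [0.4755, 0.0848, 0.0359]
eef_rot: [0.671, 0.742, 0.0, 0.0]
contact_force: [-1.3, 0.1, 3.6]
opening: 0.632
finger_force: 20.0
```

>>> {"method": "step_arm", "body": {"steps": [[0,0,0,0,0,0,-0.4],[0,0,0,0,0,0,-0.6],[0,0,0,0,0,0,-1],[0,0,0,0,0,0,-1],[0,0,-1.5,0,0,0,-1],[0,0,-4,0,0,0,-1],[0,0,-6,0,0,0,-1],[0,0,-4,0,0,0,-1]]}}

```text
clock: 26.5
tool_pos: [0.4759, 0.0847, 0.193]
eef_rot: [0.671, 0.741, 0.001, 0.0]
contact_force: [0.8, -0.0, -0.0]
opening: 0.999
finger_force: 0.0
```

>>> {"method": "step_arm", "body": {"steps": [[0,0,0,0,0,0,-1],[0,0,0,0,0,0,-1]]}}

```text
clock: 26.75
tool_pos: [0.4752, 0.0842, 0.1901]
eef_rot: [0.671, 0.741, -0.001, -0.0]
contact_force: [0.6, 0.1, -1.4]
opening: 0.997
finger_force: 0.0
```

```bash
python3 go.py .630 .092 .19 .1 6
```

```text
t 26.75 pos [0.4752 0.0842 0.1901] yaw 0.0994 tilt [-0.9 -0.8] q7 -0.75 grip 0.997 0.0
row x6: [-1.28e-01  2.58e+00 -1.00e-03] turn z -0.005 total [-7.600e-01  1.548e+01 -1.000e-02]
```

>>> {"method": "step_arm", "body": {"steps": [[-0.13,2.58,0,0,0,0,-1],[-0.13,2.58,0,0,0,0,-1],[-0.13,2.58,0,0,0,0,-1],[-0.13,2.58,0,0,0,0,-1],[-0.13,2.58,0,0,0,0,-1],[-0.13,2.58,0,0,0,0,-1],[0,0,0,0,0,0,-1],[0,0,0,0,0,0,-1]]}}

```text
clock: 27.75
tool_pos: [0.6288, 0.0924, 0.1891]
eef_rot: [0.671, 0.742, -0.002, -0.001]
contact_force: [-0.5, -0.2, -0.1]
opening: 1.0
finger_force: 0.0
```

```bash
python3 - <<'E'
from plant import r
from fit import *
import fit as F
w,t,s=[r.snapshot(k) for k in("wrist","top","scene")]
j=fit("jar",[s],(.4758,.0848)); print("jar",j[0].round(4),round(j[1],3))
F.U=3
x,f,v=fit("bottle",[w],(.630,.092),60); print(x.round(4),round(f,3))
cv2.imwrite("pics/fit5.png",cv2.resize(np.hstack([v,j[2]]),(760,380)))
E
python3 go.py .630 .092 .0225 .1 1
```

```text
jar [0.4695 0.0843 0.108 ] 0.102
[0.6308 0.0896 0.1776] 0.138
t 27.9 pos [0.6293 0.0924 0.1903] yaw 0.1007 tilt [-1.5 -0.8] q7 -0.56 grip 1.001 0.0
row x1: [-0.036  0.087 16.777] turn z 0.042 total [-0.04  0.09 16.78]
```

View pics/fit5.png

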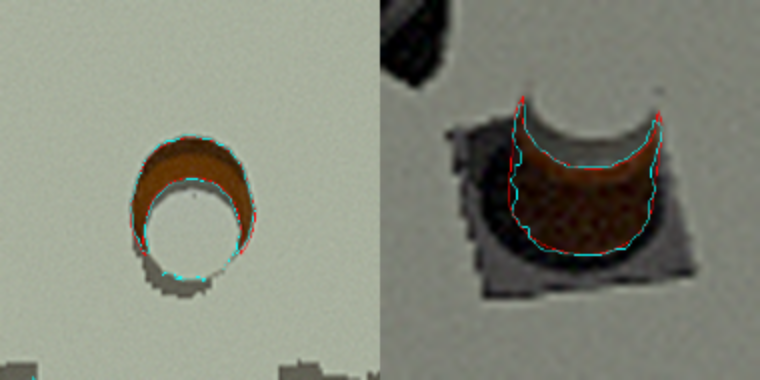

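>>> {"method": "step_arm", "body": {"steps": [[-0.22,0.13,2.5,0,0,0,-1],[0,0,4,0,0,0,-1],[0,0,3.5,0,0,0,-1],[0,0,3,0,0,0,-1],[0,0,2,0,0,0,-1],[0,0,1.2,0,0,0,-1],[0,0,0.55,0,0,0,-1],[0,0,0,0,0,0,-1]]}}

```text
clock: 28.9
tool_pos: [0.6323, 0.0904, 0.0235]
eef_rot: [0.671, 0.741, 0.0, 0.0]
contact_force: [0.1, 0.5, 0.4]
opening: 0.998
finger_force: 0.0
```

>>> {"method": "step_arm", "body": {"steps": [[0,0,0,0,0,0,1],[0,0,0,0,0,0,1],[0,0,0,0,0,0,1],[0,0,0,0,0,0,1],[0,0,0,0,0,0,1],[0,0,0,0,0,0,1],[0,0,0,0,0,0,1],[0,0,0,0,0,0,1]], "force": 15}}

```text
clock: 29.9
tool_pos: [0.6319, 0.0903, 0.0232]
eef_rot: [0.671, 0.741, -0.0, 0.0]
contact_force: [-0.4, 0.6, -0.0]
opening: 0.424
finger_force: 15.0
```

```bash
python3 go.py .4748 -.0788 .12 0 10
```

```text
t 29.9 pos [0.6319 0.0903 0.0232] yaw 0.0998 tilt [-0.1 -0.1] q7 -0.68 grip 0.424 15.0
row x10: [-1.603 -1.663 -0.968] turn z 0.572 total [-15.27 -17.32  -9.68]
```

>>> {"method": "step_arm", "body": {"steps": [[0,0,-1.5,0,0,0,1],[0,0,-4,0,0,0,1],[0,0,-4.5,0,0,0,1],[-1.6,-1.66,0,0,0,0.57,1],[-1.6,-1.66,0,0,0,0.57,1],[-1.6,-1.66,0,0,0,0.57,1],[-1.6,-1.66,0,0,0,0.57,1],[-1.6,-1.66,0,0,0,0.57,1]]}}

```text
clock: 30.9
tool_pos: [0.5555, 0.0035, 0.1242]
eef_rot: [0.689, 0.724, 0.0, 0.001]
contact_force: [0.9, -0.3, -0.5]
opening: 0.424
finger_force: 15.0
```

>>> {"method": "step_arm", "body": {"steps": [[-1.6,-1.66,0,0,0,0.57,1],[-1.6,-1.66,0,0,0,0.57,1],[-1.6,-1.66,0,0,0,0.57,1],[-1.6,-1.66,0,0,0,0.57,1],[-1.6,-1.66,0,0,0,0.57,1],[0,0,2.5,0,0,0,1],[0,0,3,0,0,0,1],[0,0,1.5,0,0,0,1]]}}

```text
clock: 31.9
tool_pos: [0.4755, -0.0784, 0.0529]
eef_rot: [0.707, 0.707, 0.0, 0.0]
contact_force: [0.2, -0.1, -0.8]
opening: 0.427
finger_force: 15.0
```

>>> {"method": "step_arm", "body": {"steps": [[0,0,0,0,0,0,1],[0,0,0,0,0,0,1],[0,0,0,0,0,0,1]]}}

```text
clock: 32.28
tool_pos: [0.4757, -0.0786, 0.0541]
eef_rot: [0.707, 0.707, 0.001, 0.001]
contact_force: [0.7, 0.1, 0.3]
opening: 0.421
finger_force: 15.0
```

```bash
python3 go.py .4748 -.0788 .0273 0 1
```

```text
t 32.27 pos [ 0.4757 -0.0786  0.0541] yaw -0.0 tilt [1.8 0. ] q7 -0.76 grip 0.421 15.0
row x1: [-0.025 -0.097  2.678] turn z -0.0 total [-0.02 -0.1   2.68]
```

>>> {"method": "step_arm", "body": {"steps": [[0,0,1.2,0,0,0,1],[0,0,0.7,0,0,0,1],[0,0,0.4,0,0,0,1],[0,0,0.2,0,0,0,1],[0,0,0.12,0,0,0,1],[0,0,0,0,0,0,1],[0,0,0,0,0,0,1]]}}

```text
clock: 33.15
tool_pos: [0.4752, -0.0785, 0.0271]
eef_rot: [0.707, 0.707, 0.0, 0.0]
contact_force: [-0.1, 0.4, -0.4]
opening: 0.423
finger_force: 15.0
```

>>> {"method": "step_arm", "body": {"steps": [[0,0,0,0,0,0,0],[0,0,0,0,0,0,-0.3],[0,0,0,0,0,0,-0.8],[0,0,0,0,0,0,-0.8],[0,0,-1.5,0,0,0,-0.8],[0,0,-4,0,0,0,-1],[0,0,-6,0,0,0,-1],[0,0,-6,0,0,0,-1]]}}

```text
clock: 34.15
tool_pos: [0.4745, -0.0786, 0.2036]
eef_rot: [0.707, 0.707, -0.0, -0.001]
contact_force: [0.4, -1.3, -0.6]
opening: 1.002
finger_force: 0.0
```

>>> {"method": "step_arm", "body": {"steps": [[-2,-2,-2,0,0,0,-1],[-3,-1,-2,0,0,0,-1],[-3,-1,0,0,0,0,-1],[-3,0,0,0,0,0,-1],[-3,0,0,0,0,0,-1],[-3,0,0,0,0,0,-1],[0,0,0,0,0,0,-1],[0,0,0,0,0,0,-1]]}}

```text
clock: 35.15
tool_pos: [0.435, -0.2474, 0.2419]
eef_rot: [0.707, 0.708, 0.0, -0.0]
contact_force: [-0.1, -0.2, 0.6]
opening: 0.995
finger_force: 0.0
```

```bash
python3 - <<'E'
from plant import r
from fit import *
w,t,s=[r.snapshot(k)["pixels"][:,:,::-1] for k in("wrist","top","scene")]
a=cv2.resize(t[130:290,130:450],(800,400),interpolation=cv2.INTER_CUBIC)[:, :]
b=cv2.resize(s[130:330,190:510],(800,500),interpolation=cv2.INTER_CUBIC)
cv2.imwrite("pics/end.png",cv2.resize(np.vstack([a,b]),(530,600)))
cv2.imwrite("pics/endw.png",w)
E
```

```text
(no output)
```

View pics/end.png

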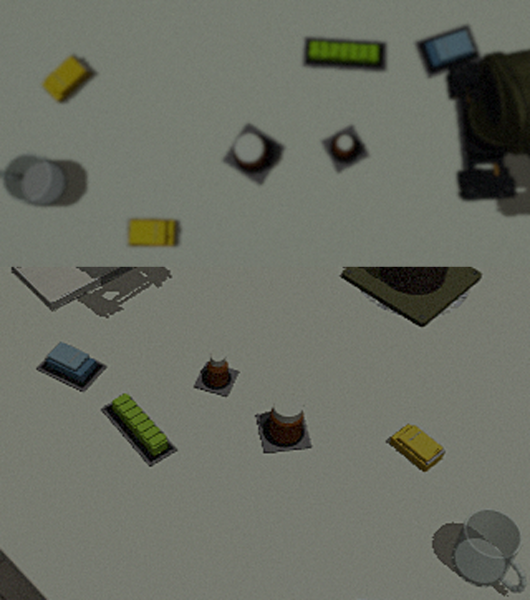

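View pics/endw.png

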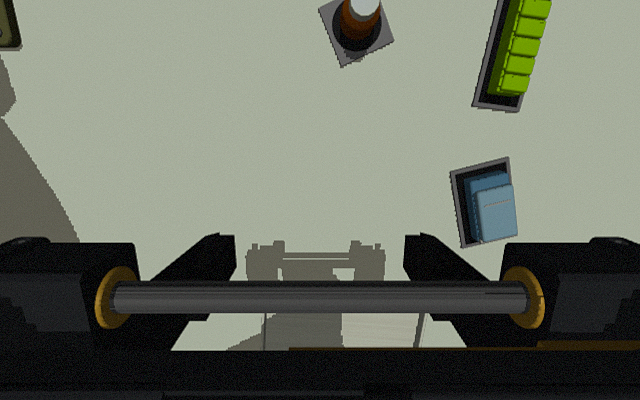

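All four stand upright inside their footprints: organizer, splitter, jar and bottle. The yellow pieces, the cup and the tray are untouched, and the arm is clear.

```bash
python3 -c "
from plant import r
print(r.finish_job())"
```

```text
the job is handed in; nothing more can be done
None
```

The organizer, splitter, jar and bottle each stand upright inside their own mat's footprint, with the two oblong ones lined up; I handed the job in at about 35 s of the 102 s allowed, but the hand-in returned no verdict.

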